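# Mix the finishing media in the pan

## Robot

A 6-joint arm with a two-finger parallel gripper is mounted at the origin on a cart in front of the work surface, level with it; the furniture and walls round the work are solid. World frame = base frame: x ahead of the robot, y to its left, z up, the work surface at z = 0. Lengths are in m, angles in rad, forces in N, time in s.
With the tool pointing down it reaches from about 0.35 to 0.875 m from the base axis. Payload 15.5 kg.
Tool frame: the origin (TCP) lies at the very end of the fingers, on their centre line; the grasp point (between the pads) lies 19 mm behind it; z points along the fingers, y is the line along which they close (so a half turn about z gives the same grasp; the last joint's range is limited). The gripper opens to 85 mm and grips with 20 to 120 N. Pads are 22 mm wide; open, the fingers measure 114 mm over their backs; the gripper's body (76 mm by 85 mm) begins 54 mm behind the grasp point. The pads swing forward as they close: fully open they stand 13 mm farther back than shut.
Start: joints at [1.083, 0.494, 1.345, -0, 1.302, -0.096], TCP at [0.239, 0.578, 0.231] pointing down, gripper open.
Joint ranges: [-2.91, 2.91], [-0.82, 2.16], [0.22, 2.67], [-1.22, 4.37], [0.12, 2.79], [-3.08, 3.08]. Speed limits (rad/s): [1.89, 1.89, 2.57, 3.01, 3.01, 3.01].

## Interface

Orientations are given as a unit quaternion [x, y, z, w].
In Python, from rig import ctrl gives the robot as it stands.
- The arm moves only by the tool move_arm, never from a script. Its arguments are lists of equal length, an entry for each row: "rotation": the turn, a rotation vector about the tool's x, y, z scaled (see below), a list of three; "travel": the shift along the tool's x, y, z scaled (see below), a list of three; "gripper": the closure, from -1 (fully open) to 1 (shut). A call has 1 to 10 rows; each row shifts and turns the commanded pose from where the row before left it, along the tool's axes as they then stand; what a row does not reach is not made up. The controller multiplies each number of a shift by 0.03 m and each number of a turn by 0.15 rad. A row lasts 1/8 s, in which the tool goes at most 62.5 mm and 10.7 degrees, less where a joint would pass 70% of its speed; a pose out of reach is approached as far as the arm can. A call with a number of a shift or a turn outside -1 to 1 is refused whole. A call with a gripper value outside its range is refused whole. The fingers move at their own pace and stop on an object; "squeeze" is the grip in N (left out, the last holds). Time passes only in rows, so rows that do not move let the fingers close. It gives the time, the measured TCP pose, the force, the opening and the grip force at its end, in the units of the state.
- ctrl.get_obs(): the state, without advancing time (a new reading comes with each control period).
- ctrl.camera(name): name is "side" or "top"; returns a dict with "image" (420x560x3 uint8, blue, green, red), "mtx" (3x3 intrinsics, pixels), "xyz" and "rotation" of the camera in the world. Camera axes: x right, y down, z forward; pixel columns grow to the right and rows downward; lengths in m; the calibration is good to about 2 mm. A picture is of the moment at which its call begins. There is no depth.
- ctrl.close_job(): hands the job in; it is judged then, once.
The state is a dict: "clock": time; "q": joint angles; "qvel": joint speeds; "tau": joint torques, N m; "eef_pos": TCP position; "tool_rot": TCP orientation; "ft_force": force on the tool from outside, world axes, zero at the start; "wrist_torque": the same for the moment, N m; "finger_gap": finger opening in m; "finger_force": force on a finger pad.
Only numpy, scipy, OpenCV 4.12 (cv2) and the standard library are available. Lean on these libraries where they do the work, as an engineer would, in place of code of your own. Each camera call takes 0.05 s, during which the arm holds its last target. There are 200 camera calls.

## Task

The pan of ceramic finishing media still has its round pieces lying in one half and its three-cornered pieces in the other, either side of the line through the pan's two lugs. Take the stirrer from its rest and stir them with it, rod tip close to the floor: starting at the wide lug's side, go round clockwise seen from above in wide circles for at least two full turns back to the wide lug, and on until each half of the pan holds some pieces of both kinds. Keep every piece in the pan, leave the things round about alone, and hang the stirrer back upright in its rest with its collar seated.

Things in the scene. Friction and masses are not known exactly. Their poses are not given: they have to be found in the camera images.
- pan: round flat steel pan, fixed to the table. Origin: under its centre on the table top. Outer diameter 108 mm, inner 100 mm, rim 42 mm and inner floor 5 mm above the table. Two flat lugs at the rim, out to 66 mm from the centre: a wide one (38 mm) at its +x, a narrow one (12 mm) at its -x; the line through them (its x axis) parts it into halves y > 0 and y < 0
- pan_floor (a point): centre of the pan's inner floor, axes as the pan's
- stirrer: upright stirrer, 166 mm long. Origin at the underside of its collar, z up along it. Below the collar: steel rod 10 mm thick with a round end, reaching 110 mm down. Collar: disc 26 mm wide, 6 mm thick. Above the collar: black handle 16 mm thick, 50 mm long
- stirrer_tip (a point): lower end of the stirrer's rod
- stirrer_grip (a point): middle of the stirrer's handle (axis), 32 mm above the collar's underside
- rest: aluminium stirrer rest, fixed to the table: base plate 66 x 56 mm, one column at its +x end, and a level arm (8 mm thick, 46 mm wide, top 125 mm above the table) with a slot 16 mm wide, open toward its -x. Origin on the table under the place where the hanging rod belongs; 3 mm high ridges at the open end, 18 to 21 mm from it, keep the collar in
- rest_seat (a point): where the collar's underside sits: on top of the arm, over the slot, 8 mm in front of the slot's end; axes as the rest's
- round_0: short round ceramic finishing piece, 13 mm wide, 12 mm high, origin at the centre of one flat end; starts in the pan's y > 0 half
- tri_0: three-cornered ceramic finishing piece, same colour as the round ones, about 15 mm a side, 12 mm high, origin at the centre of one flat end; starts in the pan's y < 0 half
- round_1: short round ceramic finishing piece, 13 mm wide, 12 mm high, origin at the centre of one flat end; starts in the pan's y > 0 half
- tri_1: three-cornered ceramic finishing piece, same colour as the round ones, about 15 mm a side, 12 mm high, origin at the centre of one flat end; starts in the pan's y < 0 half
- round_2: short round ceramic finishing piece, 13 mm wide, 12 mm high, origin at the centre of one flat end; starts in the pan's y > 0 half
- tri_2: three-cornered ceramic finishing piece, same colour as the round ones, about 15 mm a side, 12 mm high, origin at the centre of one flat end; starts in the pan's y < 0 half
- round_3: short round ceramic finishing piece, 13 mm wide, 12 mm high, origin at the centre of one flat end; starts in the pan's y > 0 half
- tri_3: three-cornered ceramic finishing piece, same colour as the round ones, about 15 mm a side, 12 mm high, origin at the centre of one flat end; starts in the pan's y < 0 half
- round_4: short round ceramic finishing piece, 13 mm wide, 12 mm high, origin at the centre of one flat end; starts in the pan's y > 0 half
- tri_4: three-cornered ceramic finishing piece, same colour as the round ones, about 15 mm a side, 12 mm high, origin at the centre of one flat end; starts in the pan's y < 0 half
- nest: bystander, leave it: small grey stepped sleeve, 34 mm wide, 25 mm high
- crimp_vial: bystander, leave it: small glass vial with white cap, 22 mm wide, 56 mm high, standing
- pen: bystander, leave it: marker pen lying down, 132 mm long

How it is judged:
On the way, in this order (a step that is already met when the one before it is completed fails the run):
1. stirring clockwise: the stirrer's tip is down among the pieces turn 1, between centre and wide lug (z of stirrer_tip in the frame of pan_floor between -0.004 and 0.012 m and x of stirrer_tip in the frame of pan_floor above 0.016 m and horizontal distance between stirrer_tip and pan_floor below 0.05 m and y of stirrer_tip in the frame of pan_floor between -0.015 and 0.015 m).
2. stirring clockwise: the stirrer's tip is down among the pieces turn 1, in the middle of the -y half (z of stirrer_tip in the frame of pan_floor between -0.004 and 0.012 m and y of stirrer_tip in the frame of pan_floor below -0.016 m and horizontal distance between stirrer_tip and pan_floor below 0.05 m and x of stirrer_tip in the frame of pan_floor between -0.015 and 0.015 m).
3. stirring clockwise: the stirrer's tip is down among the pieces turn 1, between centre and narrow lug (z of stirrer_tip in the frame of pan_floor between -0.004 and 0.012 m and x of stirrer_tip in the frame of pan_floor below -0.016 m and horizontal distance between stirrer_tip and pan_floor below 0.05 m and y of stirrer_tip in the frame of pan_floor between -0.015 and 0.015 m).
4. stirring clockwise: the stirrer's tip is down among the pieces turn 1, in the middle of the +y half (z of stirrer_tip in the frame of pan_floor between -0.004 and 0.012 m and y of stirrer_tip in the frame of pan_floor above 0.016 m and horizontal distance between stirrer_tip and pan_floor below 0.05 m and x of stirrer_tip in the frame of pan_floor between -0.015 and 0.015 m).
5. stirring clockwise: the stirrer's tip is down among the pieces turn 2, between centre and wide lug (all of step 1).
6. stirring clockwise: the stirrer's tip is down among the pieces turn 2, in the middle of the -y half (all of step 2).
7. stirring clockwise: the stirrer's tip is down among the pieces turn 2, between centre and narrow lug (all of step 3).
8. stirring clockwise: the stirrer's tip is down among the pieces turn 2, in the middle of the +y half (all of step 4).
9. stirring clockwise: the stirrer's tip is down among the pieces two turns made, back at the wide lug (all of step 5).
At the end, for the whole second after the job is handed in: Each half of the pan holds the centre of at least one round and one three-cornered piece, all ten lie still in the pan; the stirrer hangs still in the rest, collar underside within 8 mm sideways and 4 mm in height of the seat, within 0.12 rad of upright (y of any of round_0, round_1, round_2, round_3, round_4 in the frame of pan_floor below 0 m and y of any of round_0, round_1, round_2, round_3, round_4 in the frame of pan_floor above 0 m and y of any of tri_0, tri_1, tri_2, tri_3, tri_4 in the frame of pan_floor below 0 m and y of any of tri_0, tri_1, tri_2, tri_3, tri_4 in the frame of pan_floor above 0 m and horizontal distance between each of round_0, round_1, round_2, round_3, round_4, tri_0, tri_1, tri_2, tri_3, tri_4 and pan_floor below 0.05 m and z of each of round_0, round_1, round_2, round_3, round_4, tri_0, tri_1, tri_2, tri_3, tri_4 in the frame of pan_floor below 0.035 m and linear speed of each of round_0, round_1, round_2, round_3, round_4, tri_0, tri_1, tri_2, tri_3, tri_4, stirrer below 0.03 m/s and horizontal distance between stirrer and rest_seat below 0.008 m and z of stirrer in the frame of rest_seat between -0.004 and 0.004 m and angle between stirrer's own z axis and vertical below 0.12 rad); the robot touches nothing.
It fails at once if a finishing piece leaves the pan (horizontal distance between any of round_0, round_1, round_2, round_3, round_4, tri_0, tri_1, tri_2, tri_3, tri_4 and pan_floor above 0.054 m or z of any of round_0, round_1, round_2, round_3, round_4, tri_0, tri_1, tri_2, tri_3, tri_4 in the frame of pan_floor above 0.05 m).
It fails at once if the fingers touch the finishing pieces (the stirrer is to be used) (contact force between the fingers and round_0 above 0.3 N or contact force between the fingers and round_1 above 0.3 N or contact force between the fingers and round_2 above 0.3 N or contact force between the fingers and round_3 above 0.3 N or contact force between the fingers and round_4 above 0.3 N or contact force between the fingers and tri_0 above 0.3 N or contact force between the fingers and tri_1 above 0.3 N or contact force between the fingers and tri_2 above 0.3 N or contact force between the fingers and tri_3 above 0.3 N or contact force between the fingers and tri_4 above 0.3 N).
It fails at once if a bystander is pushed more than 30 mm (distance of any of nest, crimp_vial, pen from where it was at the start of the episode above 0.03 m).
It also fails if it takes over 72 s, if anything falls off the work surface, if the arm or the gripper's body presses on something with over 40 N, if the wrist force passes 120 N, or if a joint passes its speed limit or range.

## Working session

There is one attempt and no reset: what is moved stays moved. The work goes in short steps, Python scripts to look and compute and a tool call to move; the robot and the scene stay as the last step left them, time stands still between calls to the robot, and variables do not carry over. Pictures are saved under pics/ and viewed, at most 10 in all, crops included, and the job is handed in when it is done.

Besides the shell and the picture viewer there is one more tool, called as a command line: name --argument value ..., lists and objects as JSON in quotes. move_arm: Moves the arm, as the interface text tells. Its arguments: {"type":"object","properties":{"rotation":{"type":"array"},"travel":{"type":"array"},"gripper":{"type":"array"},"squeeze":{"type":"number"}},"required":["rotation","travel","gripper"]}

```bash
mkdir -p pics; ls; python3 - <<'E'
from rig import ctrl
import cv2,numpy as np
o=ctrl.get_obs();print(o)
for n in("top","side"):
    c=ctrl.camera(n);cv2.imwrite(f"pics/{n}0.png",c["image"]);np.savez(f"pics/{n}0.npz",**c);print(n,c["mtx"],c["xyz"],c["rotation"])
E
```

```text
pics
{'clock': 0.0, 'q': array([ 1.08348314e+00,  4.94169633e-01,  1.34615455e+00, -2.24003938e-05,
        1.30250976e+00, -9.54588993e-02]), 'qvel': array([-0.00020293,  0.00057764, -0.00076579, -0.00104377,  0.00106159,
        0.00076018]), 'tau': array([ 1.59179544e-03, -8.82167029e+01, -3.83852112e+01,  1.37886345e-04,
        1.02262685e-02,  1.09422444e-06]), 'eef_pos': array([0.23849225, 0.57730077, 0.23070075]), 'tool_rot': array([ 1.94673067e-01,  9.80867989e-01, -5.97586740e-04, -1.67957065e-04]), 'ft_force': array([-0.01410294,  1.12415291, -0.22124178]), 'wrist_torque': array([-0.02927842,  0.00114265, -0.03978211]), 'finger_force': 0.0, 'finger_gap': 0.08523261293156784}
top [[514.08484811   0.         286.43139979]
 [  0.         514.08484811 214.93841631]
 [  0.           0.           1.        ]] [0.27885612 0.34480918 0.97629598] [ 0.71080917 -0.69441432  0.07680484 -0.08148675]
side [[522.6596679    0.         284.82987807]
 [  0.         522.6596679  217.84603885]
 [  0.           0.           1.        ]] [0.52888127 1.07687916 0.55740099] [ 0.04001942  0.87300703 -0.48548088 -0.02377997]
```

View pics/top0.png

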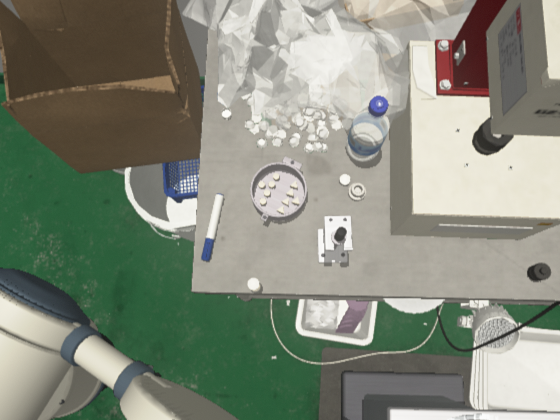

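View pics/side0.png

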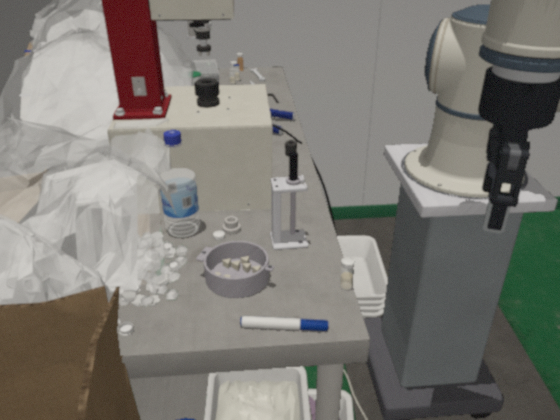

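The top view shows the pan at about (278,191), with lugs near (292,162) and (266,217). The stirrer handle is near (340,235) in the rest, with the pen at (212,227) and the vial at about (254,286). The side view shows the stirrer upright at (291,160) and the pan at (237,268). Next I'll zoom in and measure.

```bash
cat > h.py <<'E'
import numpy as np,cv2
from scipy.spatial.transform import Rotation as R
def ray(c,u,v):
    d=R.from_quat(c["rotation"]).apply(np.linalg.inv(c["mtx"])@[u,v,1.]); return np.array(c["xyz"]),d
def onz(c,u,v,z):
    p,d=ray(c,u,v); return p+d*(z-p[2])/d[2]
def proj(c,P):
    q=c["mtx"]@R.from_quat(c["rotation"]).inv().apply(np.array(P)-c["xyz"]); return q[:2]/q[2]
def tri(c1,a,c2,b):
    p,d=ray(c1,*a);q,e=ray(c2,*b); s=np.linalg.lstsq(np.c_[d,-e],q-p,rcond=None)[0]
    return (p+d*s[0]+q+e*s[1])/2,np.linalg.norm(p+d*s[0]-q-e*s[1])
E
python3 - <<'E'
from h import *
t=cv2.imread("pics/top0.png");s=cv2.imread("pics/side0.png")
a=cv2.resize(t[145:275,235:365],(780,780),interpolation=2)
a1=cv2.resize(t[150:225,240:315],(400,400),interpolation=2)
a2=cv2.resize(t[205:275,310:380],(400,400),interpolation=2)
b=cv2.resize(s[130:260,250:330],(0,0),fx=4.6,fy=4.6,interpolation=2)
cv2.imwrite("pics/crop1.png",np.hstack([a1,a2]))
cv2.imwrite("pics/crop2.png",np.hstack([b,cv2.resize(s[235:300,190:285],(432,598),interpolation=2)[:, :430]])[:598])
c={n:dict(np.load(f"pics/{n}0.npz")) for n in("top","side")}
# handle: dark blobs
for n,im,(x0,x1,y0,y1) in(("top",t,(320,360,215,260)),("side",s,(275,310,135,190))):
    m=(im[y0:y1,x0:x1].max(2)<60).astype(np.uint8)
    k,l,st,ce=cv2.connectedComponentsWithStats(m)
    for i in range(1,k):
        if st[i,4]>15: print(n,st[i]+[x0,y0,0,0,0],ce[i]+[x0,y0])
E
```

```text
side [286 141  11  39 282] [292.04609929 160.0212766 ]
```

View pics/crop1.png

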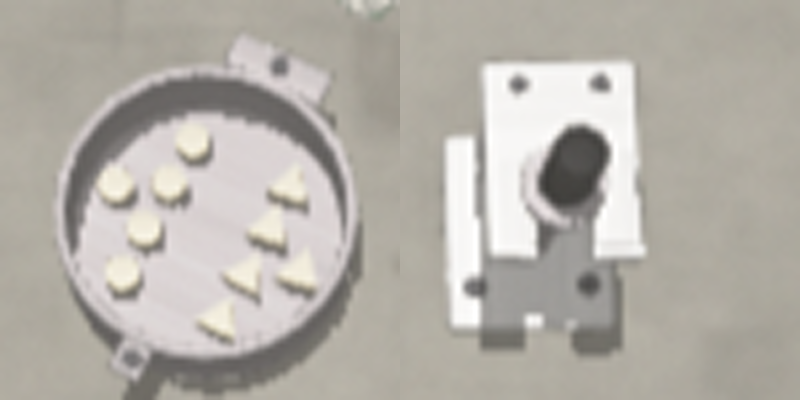

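View pics/crop2.png

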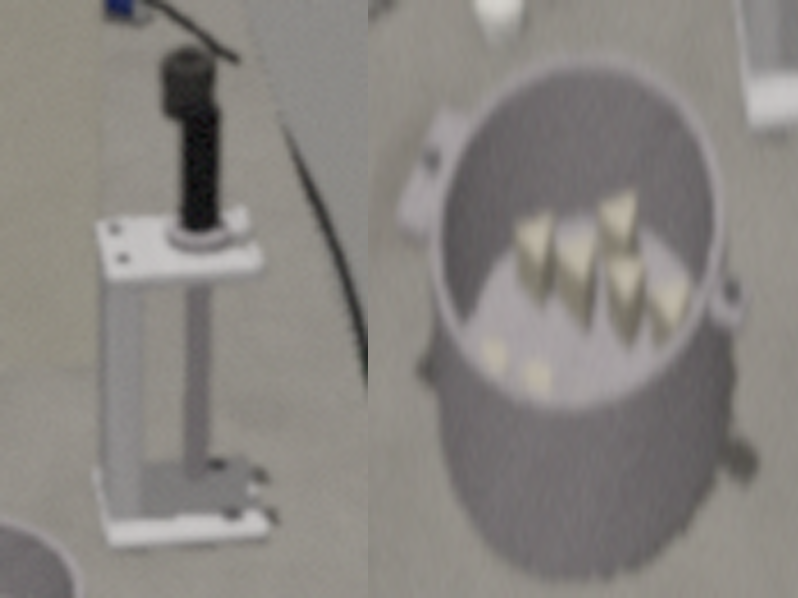

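The pan crop shows the wide lug at about (280,68) and the narrow lug at (130,358). The rounds are on the left and the triangles on the right. In the rest crop the handle top is at about (580,153) and the collar at about (563,195), with the slot opening towards image bottom. The side crop shows the collar at about (200,236) and the handle top at about (200,105); the darker knob behind it belongs to the background.

```bash
python3 - <<'E'
from h import *
np.set_printoptions(precision=4,suppress=True)
c={n:dict(np.load(f"pics/{n}0.npz")) for n in("top","side")};T,S=c["top"],c["side"]
A=lambda x,y:(240+x/5.333-.4,150+y/5.333-.4)
B=lambda x,y:(310+(x-400)/5.714-.4,205+y/5.714-.4)
D=lambda x,y:(250+x/4.6-.4,130+y/4.6-.4)
E=lambda x,y:(190+(x-368)*95/432-.4,235+y*65/598-.4)
print("handle top",onz(T,*B(579,153),.181),"collar",onz(T,*B(566,193),.131))
print("side handle top",onz(S,*D(200,105),.181),"collar",onz(S,*D(200,234),.131))
print("tri collar",tri(T,B(566,193),S,D(200,234)),"top",tri(T,B(579,153),S,D(200,105)))
for p in((483,63),(634,63),(645,257),(489,257)):print("arm",onz(T,*B(*p),.125))
for p in((445,137),(452,328),(617,328)):print("base",onz(T,*B(*p),.006))
rim=[(57,211),(357,211),(207,64),(207,358),(100,318),(312,312),(100,105)]
P=np.array([onz(T,*A(*p),.042)[:2] for p in rim])
s=np.linalg.lstsq(np.c_[2*P,np.ones(len(P))],(P**2).sum(1),rcond=None)[0];print("pan",s[:2],np.sqrt(s[2]+s[:2]@s[:2]))
w=onz(T,*A(280,68),.042);n=onz(T,*A(130,358),.042);print(w,n,(w+n)/2,np.linalg.norm(w-n),np.arctan2(*(w-n)[1::-1]))
rs=[(580,55),(580,409),(440,228),(722,228)]
P=np.array([onz(S,*E(*p),.042)[:2] for p in rs]);print("side rim",P,P[:2].mean(0),P[2:].mean(0))
print("lugs side",onz(S,*E(430,165),.042),onz(S,*E(732,290),.042))
for nm,p,z in(("vial",(254,285),.056),("nest",(357,191),.02),("cap?",(345,180),.0),("pen1",(219,195),.01),("pen2",(206,260),.01)):print(nm,onz(T,*p,z))
print("bottle",onz(T,378,104,.1))
E
```

```text
handle top [0.4357 0.2659 0.181 ] collar [0.4335 0.2647 0.131 ]
side handle top [0.4378 0.2634 0.181 ] collar [0.438  0.2711 0.131 ]
tri collar (array([0.4358, 0.264 , 0.1267]), np.float64(0.0029357450141228162)) top (array([0.4368, 0.2657, 0.1816]), np.float64(0.002495736326242146))
arm [0.4733 0.2888 0.125 ]
arm [0.4743 0.244  0.125 ]
arm [0.4162 0.241  0.125 ]
arm [0.4151 0.2866 0.125 ]
base [0.4746 0.2936 0.006 ]
base [0.4101 0.2906 0.006 ]
base [0.4113 0.2359 0.006 ]
pan [0.5422 0.3704] 0.05359558525214169
[0.5951 0.3452 0.042 ] [0.4876 0.3953 0.042 ] [0.5413 0.3703 0.042 ] 0.11865071353525374 -0.4360722227115964
side rim [[0.5419 0.3179]
 [0.5434 0.4254]
 [0.5934 0.3687]
 [0.4912 0.3779]] [0.5427 0.3716] [0.5423 0.3733]
lugs side [0.5978 0.3488 0.042 ] [0.4888 0.3966 0.042 ]
vial [0.3595 0.4082 0.056 ]
nest [0.5474 0.219  0.02  ]
cap? [0.575  0.2399 0.    ]
pen1 [0.536  0.4861 0.01  ]
pen2 [0.4084 0.5039 0.01  ]
bottle [0.6916 0.1898 0.1   ]
```

Stirrer axis is at about (0.4365, 0.265) and the pan at (0.542, 0.371) with yaw −0.435. I'll align the tool with the world axes first.

move_arm --rotation '[[0, 0, -0.87], [0, 0, -0.87], [0, 0, -0.88]]' --travel '[[0, 0, 0], [0, 0, 0], [0, 0, 0]]' --gripper '[-1, -1, -1]' --squeeze 100

```text
clock: 0.48
eef_pos: [0.2386, 0.5774, 0.2309]
tool_rot: [-0.003, 1.0, -0.0, -0.0]
ft_force: [-0.1, 0.8, 0.0]
finger_gap: 0.0855
finger_force: 0.0
```

```bash
python3 - <<'E'
from h import *
np.set_printoptions(precision=4,suppress=True)
T=dict(np.load("pics/top0.npz"))
A=lambda x,y:(240+x/5.333-.4,150+y/5.333-.4)
c,s=np.cos(-.435),np.sin(-.435);M=np.array([[c,s],[-s,c]])
for p in((193,140),(117,184),(168,182),(146,228),(123,273),(290,185),(267,228),(244,272),(298,268),(219,318)):print(p,M@(onz(T,*A(*p),.017)[:2]-[.542,.371]))
from rig import ctrl
o=ctrl.get_obs();print(o["eef_pos"],o["tool_rot"])
E
```

```text
(193, 140) [0.0279 0.0189]
(117, 184) [0.0007 0.0363]
(168, 182) [0.0096 0.02  ]
(146, 228) [-0.0095  0.0193]
(123, 273) [-0.0282  0.0192]
(290, 185) [ 0.0282 -0.0204]
(267, 228) [ 0.0099 -0.02  ]
(244, 272) [-0.0085 -0.0198]
(298, 268) [ 0.0015 -0.0367]
(219, 318) [-0.0278 -0.0194]
[0.2386 0.5774 0.2309] [-0.0028  1.     -0.0003 -0.0002]
```

move_arm --rotation '[[0, 0, 0], [0, 0, 0], [0, 0, 0], [0, 0, 0], [0, 0, 0], [0, 0, 0], [0, 0, 0], [0, 0, 0], [0, 0, 0], [0, 0, 0]]' --travel '[[-0.6, -1, -0.1], [-0.6, -1, -0.1], [-0.7, -1, -0.1], [-0.7, -1, 0], [-0.7, -1, 0], [-0.7, -1, 0], [-0.7, -1, 0], [-0.7, -1, 0], [-0.7, -1, 0], [-0.5, -1, 0]]' --gripper '[-1, -1, -1, -1, -1, -1, -1, -1, -1, -1]'

```text
clock: 1.72
eef_pos: [0.4376, 0.2768, 0.2401]
tool_rot: [-0.001, 1.0, -0.0, -0.0]
ft_force: [-0.5, -0.0, -0.6]
finger_gap: 0.0852
finger_force: 0.0
```

move_arm --rotation '[[0, 0, 0], [0, 0, 0]]' --travel '[[0, -0.4, 0], [0, 0, 0]]' --gripper '[-1, -1]'

```text
clock: 1.98
eef_pos: [0.4366, 0.2656, 0.2402]
tool_rot: [-0.0, 1.0, -0.0, -0.0]
ft_force: [0.1, 0.3, -1.0]
finger_gap: 0.0854
finger_force: 0.0
```

move_arm --rotation '[[0, 0, 0], [0, 0, 0], [0, 0, 0], [0, 0, 0], [0, 0, 0], [0, 0, 0], [0, 0, 0], [0, 0, 0], [0, 0, 0], [0, 0, 0]]' --travel '[[0, 0, 0.9], [0, 0, 0.9], [0, 0, 0.9], [0, 0, 0.7], [0, 0, 0], [0, 0, 0], [0, 0, 0], [0, 0, 0], [0, 0, 0], [0, 0, 0]]' --gripper '[-1, -1, -1, -1, -0.5, 0, 0.3, 0.6, 1, 1]' --squeeze 100

```text
clock: 3.22
eef_pos: [0.4373, 0.266, 0.139]
tool_rot: [-0.0, 1.0, 0.0, 0.0]
ft_force: [-1.1, -1.0, 9.8]
finger_gap: 0.014
finger_force: 97.2
```

move_arm --rotation '[[0, 0, 0], [0, 0, 0], [0, 0, 0]]' --travel '[[0, 0, 0], [0, 0, 0], [0, 0, 0]]' --gripper '[1, 1, 1]'

```text
clock: 3.6
eef_pos: [0.4373, 0.266, 0.139]
tool_rot: [-0.001, 1.0, 0.0, 0.0]
ft_force: [-2.0, -1.5, 9.7]
finger_gap: 0.0139
finger_force: 97.2
```

move_arm --rotation '[[0, 0, 0], [0, 0, 0], [0, 0, 0], [0, 0, 0], [0, 0, 0], [0, 0, 0], [0, 0, 0], [0, 0, 0]]' --travel '[[0, 0, -0.2], [0, 0, -0.4], [0, 0, -0.6], [0, 0, -0.8], [0, 0, -0.9], [0, 0, -0.9], [0, 0, -0.7], [0, 0, 0]]' --gripper '[1, 1, 1, 1, 1, 1, 1, 1]'

```text
clock: 4.6
eef_pos: [0.4377, 0.2662, 0.2751]
tool_rot: [-0.001, 1.0, 0.001, 0.002]
ft_force: [-1.4, 0.5, -1.8]
finger_gap: 0.0135
finger_force: 97.4
```

```bash
python3 - <<'E'
from h import *
from rig import ctrl
print(ctrl.get_obs()["eef_pos"],ctrl.get_obs()["finger_gap"])
a=ctrl.camera("top");b=ctrl.camera("side")
np.savez("pics/side1.npz",**b)
P=proj(b,[.437,.266,.2]);Q=proj(a,[.437,.266,.2]);print(P,Q)
x,y=P.astype(int);u,v=Q.astype(int)
s=b["image"];t=a["image"]
print(x-50,y-60,u-50,v-75)
cv2.imwrite("pics/l1.png",np.hstack([cv2.resize(s[y-60:y+90,x-50:x+50],(400,600),interpolation=2),cv2.resize(t[v-75:v+75,u-50:u+50],(400,600),interpolation=2)]))
E
```

```text
[0.43766862 0.26621579 0.27513299] 0.013515614768500541
[293.80978007 142.73395582] [342.07112576 228.16193649]
243 82 292 153
```

View pics/l1.png

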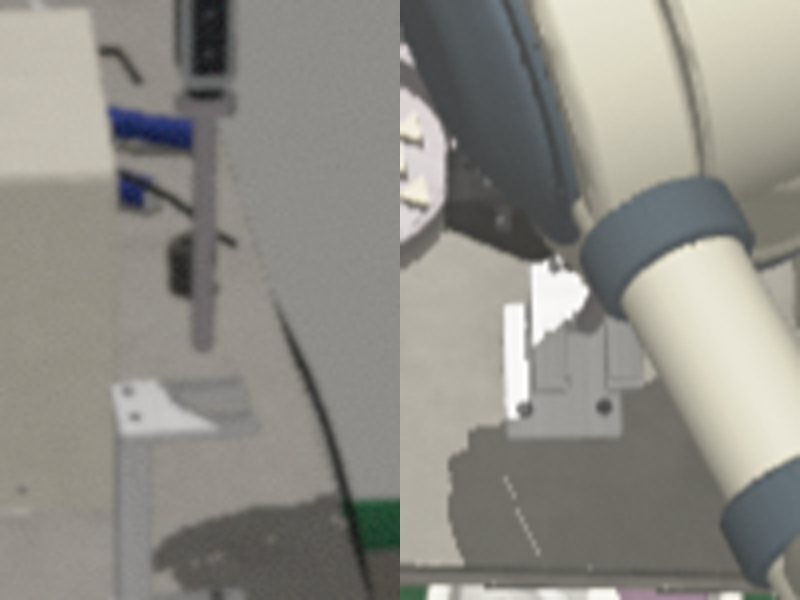

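The lifted stirrer hangs upright, with its collar at about (205,102) and its tip at (202,350) in the left crop. I'll compute the tip height and the circle steps.

```bash
python3 - <<'E'
from h import *
S=dict(np.load("pics/side1.npz"))
p,d=ray(S,243+202/4-.4,82+351/4-.4);k=(.266-p[1])/d[1];print("tip",p+k*d)
p,d=ray(S,243+205/4-.4,82+106/4-.4);k=(.266-p[1])/d[1];print("collar",p+k*d)
c=np.array([.542,.371])
an=-.435-np.arange(19)*np.pi/9
P=c+.027*np.c_[np.cos(an),np.sin(an)];print(P[0])
print((np.diff(P,axis=0)*[-1,1]/.03).round(2).tolist())
E
```

```text
tip [0.43765118 0.266      0.15005592]
collar [0.43765199 0.266      0.26086106]
[0.56648549 0.35962192]
[[0.18, -0.26], [0.26, -0.18], [0.3, -0.08], [0.31, 0.03], [0.28, 0.13], [0.22, 0.22], [0.13, 0.28], [0.03, 0.31], [-0.08, 0.3], [-0.18, 0.26], [-0.26, 0.18], [-0.3, 0.08], [-0.31, -0.03], [-0.28, -0.13], [-0.22, -0.22], [-0.13, -0.28], [-0.03, -0.31], [0.08, -0.3]]
```

move_arm --rotation '[[0, 0, 0], [0, 0, 0], [0, 0, 0], [0, 0, 0], [0, 0, 0], [0, 0, 0]]' --travel '[[-0.6, 0.4, 0], [-0.9, 0.6, 0], [-0.9, 0.7, 0], [-0.9, 0.7, 0], [-1.0, 0.7, 0], [0, 0, 0]]' --gripper '[1, 1, 1, 1, 1, 1]'

```text
clock: 5.45
eef_pos: [0.5669, 0.3598, 0.2711]
tool_rot: [-0.001, 1.0, -0.0, -0.001]
ft_force: [-0.4, -0.4, -1.6]
finger_gap: 0.0135
finger_force: 97.6
```

move_arm --rotation '[[0, 0, 0], [0, 0, 0], [0, 0, 0], [0, 0, 0], [0, 0, 0], [0, 0, 0], [0, 0, 0]]' --travel '[[0, 0, 0.9], [0, 0, 0.9], [0, 0, 0.9], [0, 0, 0.8], [0, 0, 0.5], [0, 0, 0.4], [0, 0, 0]]' --gripper '[1, 1, 1, 1, 1, 1, 1]'

```text
clock: 6.32
eef_pos: [0.5655, 0.3588, 0.1406]
tool_rot: [-0.001, 1.0, -0.0, -0.001]
ft_force: [0.8, 0.3, -1.3]
finger_gap: 0.0139
finger_force: 97.6
```

move_arm --rotation '[[0, 0, 0], [0, 0, 0], [0, 0, 0], [0, 0, 0], [0, 0, 0], [0, 0, 0], [0, 0, 0], [0, 0, 0], [0, 0, 0], [0, 0, 0]]' --travel '[[-0.05, 0.03, 0.18], [0.18, -0.26, 0], [0.26, -0.18, 0], [0.3, -0.08, 0], [0.31, 0.03, 0], [0.28, 0.13, 0], [0.22, 0.22, 0], [0.13, 0.28, 0], [0.03, 0.31, 0], [-0.08, 0.3, 0]]' --gripper '[1, 1, 1, 1, 1, 1, 1, 1, 1, 1]'

```text
clock: 7.58
eef_pos: [0.5196, 0.3835, 0.1363]
tool_rot: [-0.001, 1.0, 0.0, 0.001]
ft_force: [4.0, -0.1, -0.5]
finger_gap: 0.0138
finger_force: 97.5
```

move_arm --rotation '[[0, 0, 0], [0, 0, 0], [0, 0, 0], [0, 0, 0], [0, 0, 0], [0, 0, 0], [0, 0, 0], [0, 0, 0], [0, 0, 0]]' --travel '[[-0.18, 0.26, 0], [-0.26, 0.18, 0], [-0.3, 0.08, 0], [-0.31, -0.03, 0], [-0.28, -0.13, 0], [-0.22, -0.22, 0], [-0.13, -0.28, 0], [-0.03, -0.31, 0], [0.08, -0.3, 0]]' --gripper '[1, 1, 1, 1, 1, 1, 1, 1, 1]'

```text
clock: 8.7
eef_pos: [0.5673, 0.3591, 0.1359]
tool_rot: [-0.0, 1.0, -0.0, -0.0]
ft_force: [0.5, 0.3, -1.2]
finger_gap: 0.0138
finger_force: 97.5
```

move_arm --rotation '[[0, 0, 0], [0, 0, 0], [0, 0, 0], [0, 0, 0], [0, 0, 0], [0, 0, 0], [0, 0, 0], [0, 0, 0], [0, 0, 0]]' --travel '[[0.18, -0.26, 0.03], [0.26, -0.18, 0], [0.3, -0.08, 0], [0.31, 0.03, 0], [0.28, 0.13, 0], [0.22, 0.22, 0], [0.13, 0.28, 0], [0.03, 0.31, 0], [-0.08, 0.3, 0]]' --gripper '[1, 1, 1, 1, 1, 1, 1, 1, 1]'

```text
clock: 9.82
eef_pos: [0.5189, 0.3829, 0.135]
tool_rot: [-0.001, 1.0, -0.0, 0.0]
ft_force: [-0.2, -0.4, -1.8]
finger_gap: 0.0135
finger_force: 97.7
```

move_arm --rotation '[[0, 0, 0], [0, 0, 0], [0, 0, 0], [0, 0, 0], [0, 0, 0], [0, 0, 0], [0, 0, 0], [0, 0, 0], [0, 0, 0], [0, 0, 0]]' --travel '[[-0.18, 0.26, 0], [-0.26, 0.18, 0], [-0.3, 0.08, 0], [-0.31, -0.03, 0], [-0.28, -0.13, 0], [-0.22, -0.22, 0], [-0.13, -0.28, 0], [-0.03, -0.31, 0], [0.08, -0.3, 0], [0, 0, 0]]' --gripper '[1, 1, 1, 1, 1, 1, 1, 1, 1, 1]'

```text
clock: 11.08
eef_pos: [0.567, 0.3592, 0.1351]
tool_rot: [-0.0, 1.0, -0.0, -0.0]
ft_force: [0.5, 0.3, -1.5]
finger_gap: 0.0137
finger_force: 97.7
```

```bash
python3 - <<'E'
from h import *
from rig import ctrl
a=ctrl.camera("top");b=ctrl.camera("side");np.savez("pics/side2.npz",**b)
cv2.imwrite("pics/m2.png",np.hstack([cv2.resize(a["image"][150:225,240:315],(400,400),interpolation=2),cv2.resize(b["image"][200:300,187:287],(400,400),interpolation=2)]))
E
```

```text
(no output)
```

View pics/m2.png

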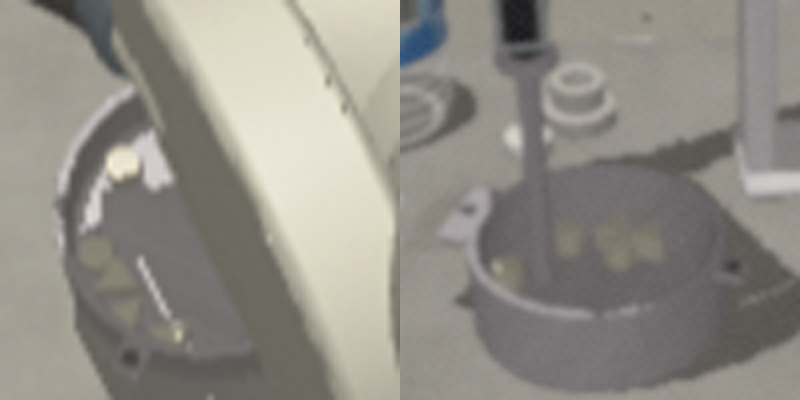

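The near (+y) half now holds rounds and triangles. The -y half is hidden by the arm in the top view, so I'll lift out and move to hover over the rest, then look again.

move_arm --rotation '[[0, 0, 0], [0, 0, 0], [0, 0, 0], [0, 0, 0], [0, 0, 0], [0, 0, 0]]' --travel '[[0, 0, -0.4], [0, 0, -0.8], [0, 0, -0.9], [0, 0, -0.9], [0, 0, -0.9], [0, 0, -0.7]]' --gripper '[1, 1, 1, 1, 1, 1]'

```text
clock: 11.92
eef_pos: [0.5675, 0.3604, 0.2752]
tool_rot: [-0.001, 1.0, 0.0, 0.001]
ft_force: [0.3, -0.3, -1.4]
finger_gap: 0.0133
finger_force: 97.7
```

move_arm --rotation '[[0, 0, 0], [0, 0, 0], [0, 0, 0], [0, 0, 0], [0, 0, 0], [0, 0, 0], [0, 0, 0]]' --travel '[[0.6, -0.4, 0], [0.9, -0.6, 0], [0.9, -0.7, 0], [0.9, -0.7, 0], [0.7, -0.5, 0], [0.3, -0.2, 0], [0, 0, 0]]' --gripper '[1, 1, 1, 1, 1, 1, 1]'

```text
clock: 12.8
eef_pos: [0.4387, 0.267, 0.2737]
tool_rot: [-0.001, 1.0, 0.0, 0.001]
ft_force: [0.0, -0.3, -0.6]
finger_gap: 0.0137
finger_force: 97.8
```

```bash
python3 - <<'E'
from h import *
from rig import ctrl
a=ctrl.camera("top");b=ctrl.camera("side");np.savez("pics/side3.npz",**b);np.savez("pics/top3.npz",**a)
g=lambda i:np.clip(i.astype(float)*1.5,0,255).astype(np.uint8)
s=b["image"]
cv2.imwrite("pics/m3.png",np.hstack([cv2.resize(a["image"][150:225,240:315],(400,400),interpolation=2),g(cv2.resize(s[240:300,200:275],(400,320),interpolation=2)).repeat(1,0) if 0 else np.vstack([g(cv2.resize(s[240:300,200:275],(400,320),interpolation=2)),np.zeros((80,400,3),np.uint8)])]))
x,y=243,82
cv2.imwrite("pics/l3.png",cv2.resize(s[y-20:y+130,x:x+100],(400,600),interpolation=2))
E
```

```text
(no output)
```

View pics/m3.png

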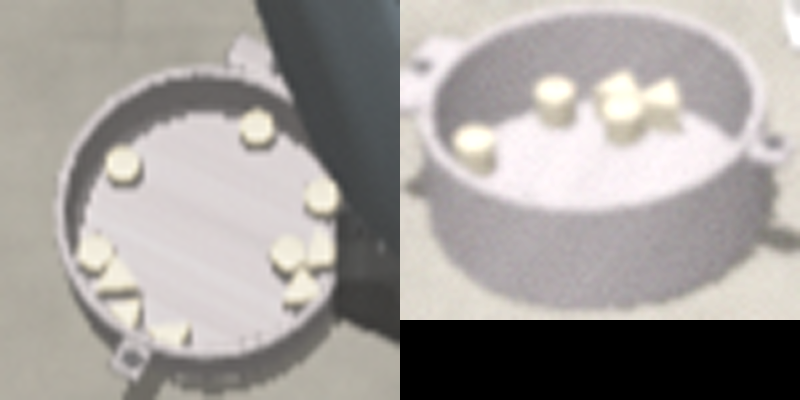

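View pics/l3.png

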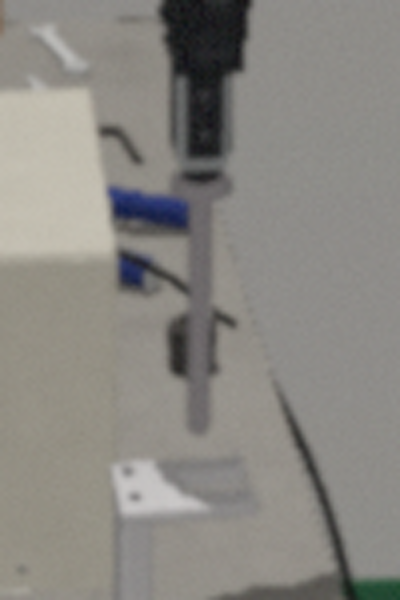

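Each half holds both kinds: two rounds and two triangles at right (-y), and at least two rounds plus the triangles near (117,272) and (125,312) at left (+y). The stirrer still hangs straight, with its collar at (203,180) and tip at (198,432), so I'll hang it back.

move_arm --rotation '[[0, 0, 0], [0, 0, 0], [0, 0, 0], [0, 0, 0]]' --travel '[[0.05, -0.03, 0], [0, 0, 0.4], [0, 0, 0.2], [0, 0, 0]]' --gripper '[1, 1, 1, 1]'

```text
clock: 13.4
eef_pos: [0.4367, 0.2657, 0.2542]
tool_rot: [-0.001, 1.0, -0.0, -0.001]
ft_force: [0.3, -0.6, -1.2]
finger_gap: 0.0133
finger_force: 97.8
```

move_arm --rotation '[[0, 0, 0], [0, 0, 0], [0, 0, 0], [0, 0, 0]]' --travel '[[0, 0, 0.3], [0, 0, 0.2], [0, 0, 0.2], [0, 0, 0]]' --gripper '[1, 1, 1, 1]'

```text
clock: 13.9
eef_pos: [0.4368, 0.2658, 0.2335]
tool_rot: [-0.001, 1.0, -0.0, -0.0]
ft_force: [-0.4, -0.8, -1.6]
finger_gap: 0.0142
finger_force: 97.8
```

The tip is in the slot with no contact force, so I'll continue down.

move_arm --rotation '[[0, 0, 0], [0, 0, 0], [0, 0, 0], [0, 0, 0], [0, 0, 0], [0, 0, 0], [0, 0, 0]]' --travel '[[0, 0, 0.4], [0, 0, 0.6], [0, 0, 0.6], [0, 0, 0.6], [0, 0, 0.4], [0, 0, 0.2], [0, 0, 0]]' --gripper '[1, 1, 1, 1, 1, 1, 1]'

```text
clock: 14.78
eef_pos: [0.437, 0.2659, 0.1498]
tool_rot: [-0.001, 1.0, -0.0, -0.0]
ft_force: [-0.2, 0.7, 0.3]
finger_gap: 0.0136
finger_force: 97.8
```

move_arm --rotation '[[0, 0, 0], [0, 0, 0], [0, 0, 0]]' --travel '[[0, 0, 0.1], [0, 0, 0.1], [0, 0, 0]]' --gripper '[1, 1, 1]'

```text
clock: 15.15
eef_pos: [0.4369, 0.2659, 0.1439]
tool_rot: [-0.001, 1.0, -0.0, -0.0]
ft_force: [0.1, -0.3, -1.6]
finger_gap: 0.0137
finger_force: 97.8
```

move_arm --rotation '[[0, 0, 0], [0, 0, 0], [0, 0, 0], [0, 0, 0]]' --travel '[[0, 0, 0.08], [0, 0, 0.06], [0, 0, 0.03], [0, 0, 0]]' --gripper '[1, 1, 1, 1]'

```text
clock: 15.65
eef_pos: [0.437, 0.2658, 0.1391]
tool_rot: [-0.001, 1.0, -0.0, 0.0]
ft_force: [-1.1, -0.4, 4.7]
finger_gap: 0.0139
finger_force: 98.7
```

The stirrer is seated, since the contact force now acts upward. I'll release it and retreat.

move_arm --rotation '[[0, 0, 0], [0, 0, 0], [0, 0, 0], [0, 0, 0], [0, 0, 0], [0, 0, 0], [0, 0, 0]]' --travel '[[0, 0, 0], [0, 0, 0], [0, 0, 0], [0, 0, 0], [0, 0, 0], [0, 0, 0], [0, 0, 0]]' --gripper '[0.6, 0.3, 0, -0.5, -1, -1, -1]'

```text
clock: 16.52
eef_pos: [0.437, 0.2659, 0.1389]
tool_rot: [-0.001, 1.0, -0.0, -0.0]
ft_force: [0.1, 0.5, -0.7]
finger_gap: 0.0853
finger_force: 0.0
```

move_arm --rotation '[[0, 0, 0], [0, 0, 0], [0, 0, 0], [0, 0, 0], [0, 0, 0], [0, 0, 0], [0, 0, 0], [0, 0, 0], [0, 0, 0], [0, 0, 0]]' --travel '[[0, 0, -0.3], [0, 0, -0.8], [0, 0, -0.9], [0, 0, -0.9], [0, 0, -0.5], [0.7, 0.5, 0], [0.7, 0.9, 0], [0.7, 0.9, 0], [0.7, 0.9, 0], [0.5, 0.9, 0]]' --gripper '[-1, -1, -1, -1, -1, -1, -1, -1, -1, -1]'

```text
clock: 17.77
eef_pos: [0.3368, 0.3894, 0.2409]
tool_rot: [-0.001, 1.0, -0.0, -0.0]
ft_force: [0.1, -0.0, 0.6]
finger_gap: 0.0857
finger_force: 0.0
```

move_arm --rotation '[[0, 0, 0], [0, 0, 0], [0, 0, 0], [0, 0, 0], [0, 0, 0]]' --travel '[[0.7, 1, 0], [0.7, 1, 0], [0.7, 1, 0], [0.5, 0.8, 0], [0, 0, 0]]' --gripper '[-1, -1, -1, -1, -1]'

```text
clock: 18.4
eef_pos: [0.2587, 0.5038, 0.2406]
tool_rot: [-0.002, 1.0, -0.0, -0.0]
ft_force: [0.9, -0.2, -0.5]
finger_gap: 0.0856
finger_force: 0.0
```

```bash
python3 - <<'E'
from h import *
from rig import ctrl
a=ctrl.camera("top");b=ctrl.camera("side")
o=cv2.resize(a["image"][145:275,235:365],(500,500),interpolation=2)
cv2.imwrite("pics/f.png",np.hstack([o,cv2.resize(b["image"][130:260,260:330],(269,500),interpolation=2)]))
E
```

```text
(no output)
```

View pics/f.png

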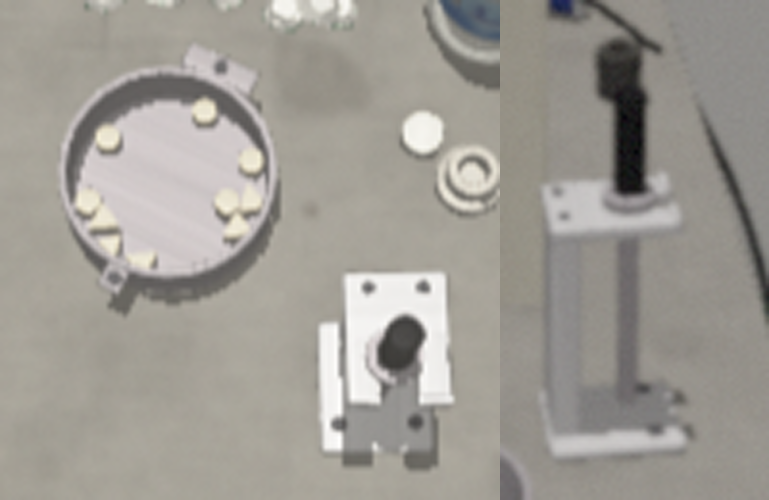

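All ten pieces are still in the pan, with both kinds in each half. The stirrer hangs upright with its collar seated, at about (395,350) in the top view and (628,195) in the side view. Handing in.

```bash
python3 -c "
from rig import ctrl
print(ctrl.close_job())"
```

```text
the job is handed in; nothing more can be done
None
```

The pan was stirred clockwise for two full turns from the wide lug, and both kinds of piece ended up in each half with all ten still in the pan. The stirrer hangs seated and upright in its rest, and the job was handed in after about 18 s of the 72 s allowed (no verdict was returned).

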